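# Sort look-alike dolly heads by heft into a snap-in rack

## Task

The two dolly heads on the bench look the same, but each may be solid steel, a filled can or a hollow shell: lift each one to judge its kind by its weight, then press it gently past the spring ball, fully home with its shoulder down on the rack, in the pocket for its kind. Seen from the end of the rack with the raised cheek, the pockets are for solid, then filled, then hollow heads. Do not force or topple the heads, and leave the hammer, dish and spanner where they lie.

Things in the scene. Friction and masses are not known exactly. Their poses are not given: they have to be found in the camera images.
- head_1: Steel dolly head, round, 66 mm high, standing on its spigot. From below: spigot 30 mm diameter, 22 mm long, foot chamfered over 3.5 mm to 23 mm, groove of 23 mm diameter from 7.5 to 16.5 mm; flat shoulder at 22 mm; plain body 44 mm diameter from 22 to 58 mm; low dome. Origin: centre of the spigot's foot, z up its axis. Total mass, within 7 %: hollow 0.20, filled 0.42, solid 0.63 kg.
- head_2: Second dolly head, alike to the eye in every way: same sizes, origin, axes and possible masses as head_1. Either may be of any kind, whichever the other is; what is inside cannot be seen.
- rack: Hardwood rack fixed to the bench: block 84 mm (x) by 300 mm (y), 45 mm high, three round pockets in a row along y, 90 mm apart. A dark wooden end cheek 18 mm thick, 75 mm high, stands at its +y end; the other end is bare. Plunger bodies stick 12 mm out of its +x face. Origin: centre of the block's underside.
- pocket_solid (a point): Centre of the mouth (level with the rack's top face) of the pocket for solid heads, the one next to the raised end cheek. Round blind bore, straight down, 31.4 mm in diameter, 32 mm deep, no chamfer. All three pockets are alike. z up, y along the row towards the cheek.
- pocket_filled (a point): Centre of the mouth (level with the rack's top face) of the pocket for filled heads, the middle one. A spring ball on the bore's +x side, 10 mm below the mouth, stands 2.5 mm into the bore. It stops a head set down gently about 9 mm short of home; a heavy one dropped in slams through. z up, y along the row towards the cheek.
- pocket_hollow (a point): Centre of the mouth (level with the rack's top face) of the pocket for hollow heads, the one at the bare end, farthest from the cheek. The waxed bore is slippery. A push of roughly 10 to 18 N straight down takes a head past the ball; then the ball lies free in the groove and the shoulder lands hard on the rack's top. z up, y along the row towards the cheek.
- hammer: Bystander: a hammer lying loose on the bench, about 0.3 m long, handle to its -x. Origin below its middle.
- dish: Bystander: a half-raised copper dish 120 mm across and 35 mm high, loose. Origin: centre of its underside.
- spanner: Bystander: a steel spanner lying loose on the bench, along its x axis. Origin below its middle.
Not all that is in view belongs to the job. Leave any orange or red look-alike of the head_1 alone.

How it is judged (in metres and radians):
On the way, in this order (a step that is already met when the one before it is completed fails the run):
1. one of the heads has been lifted clear of the bench (height (world z) of any of head_1, head_2 above 0.03 m), for 0.2 s.
2. one head is home in the pocket of its kind ((((horizontal distance between head_1 and pocket_solid below 0.003 m and z of head_1 in the frame of pocket_solid below -0.0195 m and angle between head_1's own z axis and vertical below 0.08 rad and contact force between head_1 and rack between 5.5 and 9 N) or (horizontal distance between head_1 and pocket_filled below 0.003 m and z of head_1 in the frame of pocket_filled below -0.0195 m and angle between head_1's own z axis and vertical below 0.08 rad and contact force between head_1 and rack between 3.2 and 5.4 N) or (horizontal distance between head_1 and pocket_hollow below 0.003 m and z of head_1 in the frame of pocket_hollow below -0.0195 m and angle between head_1's own z axis and vertical below 0.08 rad and contact force between head_1 and rack between 1 and 3.1 N)) or ((horizontal distance between head_2 and pocket_solid below 0.003 m and z of head_2 in the frame of pocket_solid below -0.0195 m and angle between head_2's own z axis and vertical below 0.08 rad and contact force between head_2 and rack between 5.5 and 9 N) or (horizontal distance between head_2 and pocket_filled below 0.003 m and z of head_2 in the frame of pocket_filled below -0.0195 m and angle between head_2's own z axis and vertical below 0.08 rad and contact force between head_2 and rack between 3.2 and 5.4 N) or (horizontal distance between head_2 and pocket_hollow below 0.003 m and z of head_2 in the frame of pocket_hollow below -0.0195 m and angle between head_2's own z axis and vertical below 0.08 rad and contact force between head_2 and rack between 1 and 3.1 N)))), for 0.2 s.
At the end, for the whole second after the job is handed in: Both heads at rest, upright and fully home (shoulder within 2.5 mm of the rack's top, within 3 mm of the pocket's axis), each in the pocket of its kind, where it rests by its own weight: 1 to 3.1 N in the hollow pocket, 3.2 to 5.4 N in the filled one, 5.5 to 9 N in the solid one (((horizontal distance between head_1 and pocket_solid below 0.003 m and z of head_1 in the frame of pocket_solid below -0.0195 m and angle between head_1's own z axis and vertical below 0.08 rad and contact force between head_1 and rack between 5.5 and 9 N) or (horizontal distance between head_1 and pocket_filled below 0.003 m and z of head_1 in the frame of pocket_filled below -0.0195 m and angle between head_1's own z axis and vertical below 0.08 rad and contact force between head_1 and rack between 3.2 and 5.4 N) or (horizontal distance between head_1 and pocket_hollow below 0.003 m and z of head_1 in the frame of pocket_hollow below -0.0195 m and angle between head_1's own z axis and vertical below 0.08 rad and contact force between head_1 and rack between 1 and 3.1 N)) and ((horizontal distance between head_2 and pocket_solid below 0.003 m and z of head_2 in the frame of pocket_solid below -0.0195 m and angle between head_2's own z axis and vertical below 0.08 rad and contact force between head_2 and rack between 5.5 and 9 N) or (horizontal distance between head_2 and pocket_filled below 0.003 m and z of head_2 in the frame of pocket_filled below -0.0195 m and angle between head_2's own z axis and vertical below 0.08 rad and contact force between head_2 and rack between 3.2 and 5.4 N) or (horizontal distance between head_2 and pocket_hollow below 0.003 m and z of head_2 in the frame of pocket_hollow below -0.0195 m and angle between head_2's own z axis and vertical below 0.08 rad and contact force between head_2 and rack between 1 and 3.1 N)) and linear speed of each of head_1, head_2 below 0.02 m/s); the robot touches nothing.
It fails at once if a head is forced: more than 60 N between it and the rack (contact force between any of head_1, head_2 and rack above 60 N).
It fails at once if a head is toppled (leans more than 0.6 rad) (angle between any of head_1, head_2's own z axis and vertical above 0.6 rad).
It fails at once if the hammer, dish or spanner is moved by more than 20 mm (distance of any of hammer, dish, spanner from where it was at the start of the episode above 0.02 m).
It also fails if it takes over 64 s, if anything falls off the work surface, if the arm or the gripper's body presses on something with over 40 N, if the wrist force passes 120 N, or if a joint passes its speed limit or range.

## Robot

A 6-joint arm with a two-finger parallel gripper is mounted at the origin on the work surface. World frame = base frame: x ahead of the robot, y to its left, z up, the work surface at z = 0. Lengths are in mm, angles in rad, forces in N, time in s.
With the tool pointing down it reaches from about 350 to 875 mm from the base axis. Payload 4.2 kg.
Tool frame: the origin (TCP) lies midway between the tips of the shut fingers; the grasp point (between the pads) lies robot.hold_point_z behind it (robot.hold_point_z is the distance from the TCP to the grasp point, in mm); z points along the fingers, y is the line along which they close (so a half turn about z gives the same grasp; the last joint's range is limited). The gripper opens to 85 mm and grips with 20 to 120 N. Pads are 22 mm wide; open, the fingers measure 114 mm over their backs; the gripper's body (76 mm by 85 mm) begins 54 mm behind the grasp point. The pads swing forward as they close: fully open they stand 13 mm farther back than shut.
Start: joints at [-1.063, 0.385, 0.008, 0, -1.194, -0.259], TCP at [153.918, -605.73, 231.312] pointing down, gripper open.
Joint ranges: [-3.14, 3.14], [-1.21, 2.06], [-1.07, 1.41], [-3.16, 2.05], [-2.99, -0.16], [-3.1, 3.1]. Speed limits (rad/s): [2.79, 2.79, 3.14, 3.14, 3.14, 3.14].

## Interface

Orientations are given as a unit quaternion [w, x, y, z].
In Python, from station import robot, get_image, ticket gives the robot as it stands.
- The arm moves only by the tool carry_out, never from a script. Its argument "deltas" is a list of rows, each an object with "gripper": the finger opening in m, from 0 to 0.0854; "offset": the shift along the tool's x, y, z in m, a list of three; "spin": the turn about the tool's z in rad. A call has 1 to 10 rows; each row shifts and turns the commanded pose from where the row before left it, along the tool's axes as they then stand; what a row does not reach is not made up. A row lasts 1/8 s, in which the tool goes at most 62.5 mm and 10.7 degrees, less where a joint would pass 70% of its speed; a pose out of reach is approached as far as the arm can. A call is refused whole if a number of a shift passes 0.0625 or a number of a turn 0.188, either way. A call with a gripper value outside its range is refused whole. The fingers move at their own pace and stop on an object; "grip_force" is the grip in N (left out, the last holds). Time passes only in rows, so rows that do not move let the fingers close. It gives the time, the measured TCP pose, the force, the opening and the grip force at its end, in the units of the state.
- robot.sense(): the state, without advancing time (a new reading comes with each control period).
- get_image(name): name is "side" or "top"; returns a dict with "img" (480x640x3 uint8, red, green, blue), "range_z" (480x640 float32, mm along the optical axis (not along the pixel's ray), 0 where there is no reading), "fx", "fy", "cx", "cy" (pixels), "xyz" and "rotation" of the camera in the world. Camera axes: x right, y up, looking along -z (the intrinsics and any distortion apply to the point x, -y, -z); pixel columns grow to the right and rows downward; lengths in mm; the calibration is good to about 2 mm. A picture is of the moment at which its call begins.
- ticket.hand_in(): hands the job in; it is judged then, once.
The state is a dict: "time": time; "joints": joint angles; "joint_vel": joint speeds; "tau": joint torques, N m; "position": TCP position; "tool_rot": TCP orientation; "force": force on the tool from outside, world axes, zero at the start; "moment": the same for the moment, N m; "opening": opening from 0.0 (shut) to 1.0 (fully open); "gripper_force": force on a finger pad.
Only numpy, scipy, OpenCV 4.12 (cv2) and the standard library are available. Lean on these libraries where they do the work, as an engineer would, in place of code of your own. Each camera call takes 0.05 s, during which the arm holds its last target. There are 200 camera calls.

## Working session

There is one attempt and no reset: what is moved stays moved. The work goes in short steps, Python scripts to look and compute and a tool call to move; the robot and the scene stay as the last step left them, time stands still between calls to the robot, and variables do not carry over. Pictures are saved under pics/ and viewed, at most 10 in all, crops included, and the job is handed in when it is done.

Besides the shell and the picture viewer there is one more tool, called in YAML: its name, and indented under it one key for each argument. carry_out: Moves the arm, as the interface text tells. Its arguments: {"type":"object","properties":{"deltas":{"type":"array"},"grip_force":{"type":"number"}},"required":["deltas"]}

```bash
mkdir -p pics; cat > h.py <<'E'
import numpy as np, cv2
from station import robot, get_image, ticket
def cloud(im):
    z=im["range_z"].astype(float); v,u=np.mgrid[0:480,0:640]
    p=np.stack([(u-im["cx"])/im["fx"]*z,-(v-im["cy"])/im["fy"]*z,-z],-1)
    R=np.array(im["rotation"],float)
    if R.shape!=(3,3):
        from scipy.spatial.transform import Rotation
        R=Rotation.from_quat(np.roll(R,-1)).as_matrix()
    P=p@R.T+np.array(im["xyz"]); P[z==0]=np.nan
    return P
E
python3 - <<'E'
from h import *
for n in("top","side"):
    im=get_image(n); cv2.imwrite(f"pics/{n}0.png",im["img"][:,:,::-1]); np.save(n+"0.npy",cloud(im))
    print(n,im["xyz"],im["rotation"],im["fx"],im["cx"],im["cy"],[k for k in im])
print(robot.sense(),robot.hold_point_z)
E
```

```text
top [ 517.53108209  -41.19458639 1160.68978523] [-0.70445432 -0.02091676  0.0046393   0.70942588] 616.9026324866684 315.86827839427167 241.22198113531311 ['img', 'range_z', 'fx', 'fy', 'cx', 'cy', 'xyz', 'rotation']
side [468.97221387 711.64261411 848.8812533 ] [-0.06704138 -0.02623926  0.3768097   0.92348871] 535.0350174046873 328.01964545229305 250.88387420416987 ['img', 'range_z', 'fx', 'fy', 'cx', 'cy', 'xyz', 'rotation']
{'time': 0.1, 'joints': array([-1.06341968e+00,  3.85471246e-01,  6.76740411e-03, -4.34006803e-04,
       -1.19398813e+00, -2.58593335e-01]), 'joint_vel': array([-0.00061247, -0.00175036,  0.00240928,  0.00164056,  0.00016921,
       -0.00125898]), 'tau': array([-4.99832095e-04, -3.93319094e+01,  1.88927865e+01,  4.19778541e+00,
       -2.55035971e-03,  3.09461747e-06]), 'position': array([ 153.77700055, -605.25374965,  230.33811522]), 'tool_rot': array([-1.67101076e-04, -1.23991632e-01,  9.92282790e-01,  9.54528686e-04]), 'force': array([-1.09026566,  0.44121733, -0.54150334]), 'moment': array([ 0.05896562, -0.02590116,  0.03679697]), 'gripper_force': 0.0, 'opening': 0.9979347973834158} 18.700000000000003
```

View pics/top0.png

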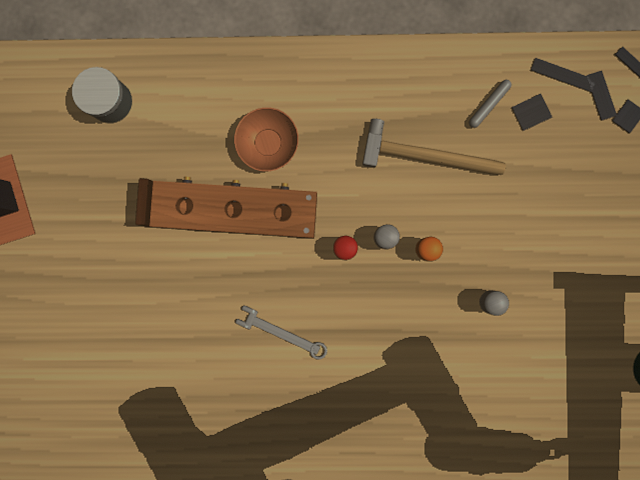

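View pics/side0.png

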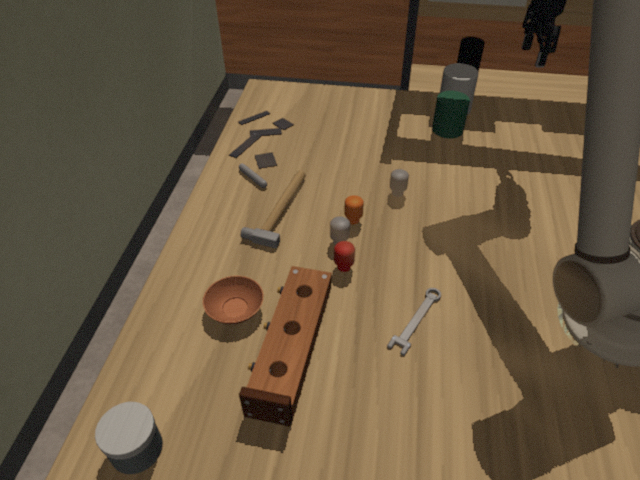

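Picture contents: the top view shows two grey heads, at (387,236) and (496,303). The look-alikes are red (346,247) and orange (430,248). Other grey items that could be mistaken for a head are the lying pin (490,103) and the big can (96,92). The rack runs from (140,203) with the dark cheek (+y, left) to (317,215), with pockets at about (184,206), (233,209) and (283,213). In the side view the heads are at (340,230) and (399,181). I choose the two grey ones.

```bash
cat > m.py <<'E'
from h import *
from scipy.spatial.transform import Rotation
def px2plane(im,u,v,zp):
    R=Rotation.from_quat(np.roll(im["rotation"],-1)).as_matrix()
    d=R@np.array([(u-im["cx"])/im["fx"],-(v-im["cy"])/im["fy"],-1]); o=np.array(im["xyz"]); return (o+d*(zp-o[2])/d[2])[:2]
if __name__=="__main__":
    a=get_image("top"); s=get_image("side")
    for n,im,seeds in(("top",a,[(387,236),(496,303)]),("side",s,[(340,230),(399,181)])):
        P=cloud(im)
        print(n,"bench z",np.nanmedian(P[300:340,360:440,2]))
        for u,v in seeds:
            w=np.zeros((480,640),bool); w[v-22:v+30,u-22:u+22]=1
            hsv=cv2.cvtColor(im["img"],cv2.COLOR_RGB2HSV)
            m=w&(P[...,2]>26)&(P[...,2]<80)&(hsv[...,1]<70)
            Q=P[m]; top=Q[Q[:,2]>Q[:,2].max()-6]
            print(" n",m.sum(),"zmax",np.percentile(Q[:,2],[50,95,100]).round(1),"topmean",top[:,:2].mean(0).round(1))
            b=Q[(Q[:,2]>28)&(Q[:,2]<56)]
            from scipy.optimize import least_squares
            if len(b)>30:
                r=least_squares(lambda c:np.hypot(b[:,0]-c[0],b[:,1]-c[1])-22,Q[:,:2].mean(0),loss="soft_l1"); print("  body fit",r.x.round(1),len(b),np.sqrt(np.mean(r.fun**2)).round(2))
            if n=="top":
                c,_=cv2.findContours(m.astype(np.uint8),0,1); (x,y),rr=cv2.minEnclosingCircle(max(c,key=len)); print("  circle",x,y,rr,px2plane(im,x,y,55).round(1))
        # pockets
        P_=P
        reg=np.zeros((480,640),bool)
        for (u,v) in ([(184,206),(233,209),(283,213)] if n=="top" else [(278,369),(292,327),(304,291)]):
            w=np.zeros((480,640),bool); w[v-13:v+14,u-14:u+15]=1
            m=(w&(P[...,2]<42)).astype(np.uint8)
            k,l,st,ce=cv2.connectedComponentsWithStats(m)
            if k<2: print("no hole");continue
            i=1+np.argmax(st[1:,4]); x,y=ce[i]; print(" hole",ce[i].round(1),st[i],px2plane(im,x,y,45).round(1))
        T=P[(P[...,2]>41)&(P[...,2]<49)&(P[...,0]>540)&(P[...,0]<720)&(P[...,1]>-80)&(P[...,1]<320)]
        print(" rack z",np.median(T[:,2]),cv2.minAreaRect(T[:,:2].astype(np.float32)))
    cv2.imwrite("pics/crop.png",cv2.resize(a["img"][190:330,130:530,::-1],None,fx=2,fy=2,interpolation=2))
E
python3 m.py
```

```text
top bench z -0.0284950628504248
 n 452 zmax [63.8 67.9 70.6] topmean [ 564.8 -141.6]
  circle 386.896240234375 236.1981201171875 12.097683906555176 [ 565.7 -143.1]
 n 464 zmax [64.1 68.  69.7] topmean [ 445.4 -332.7]
  circle 496.09075927734375 302.66015625 12.356988906860352 [ 446.1 -335.2]
 hole [183.2 205.6] [174 197  19  19 235] [624.7 225.9]
 hole [232.5 208.9] [223 200  20  18 239] [617.9 135.7]
 hole [281.8 212.2] [273 202  19  19 240] [611.2  45.9]
 rack z 44.923463600844116 ((623.966552734375, 139.50340270996094), (307.57171630859375, 95.42646789550781), 85.59435272216797)
side bench z 1.2425837869780025
 n 218 zmax [64.9 67.9 69.6] topmean [ 564.2 -137.7]
 n 159 zmax [64.8 68.4 70.8] topmean [ 445.4 -329.3]
 hole [278.3 369.3] [270 362  18  15 205] [624.3 228.5]
 hole [292.1 327.8] [284 322  17  13 174] [617.4 138.7]
 hole [304.2 291.2] [297 285  16  13 139] [610.6  48.8]
 rack z 45.90235322569447 ((618.5042724609375, 120.60237884521484), (374.2193603515625, 108.84101104736328), 82.38915252685547)
```

View pics/crop.png

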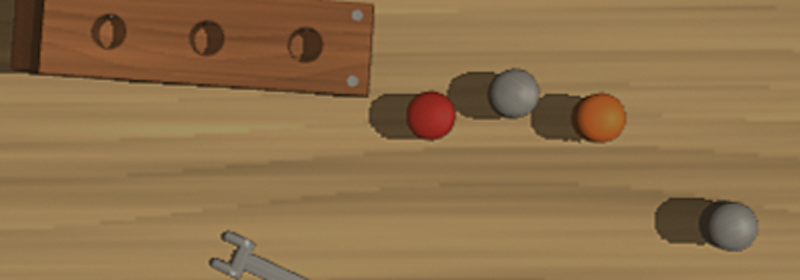

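The crop confirms two plain grey heads (crop (514,93) and (733,226)), with red and orange flanking the first. The pockets sit at crop (109,31), (207,37) and (305,44). I spin the tool first so it closes along the rack's x axis.

carry_out:
  deltas:
    - {"spin":-0.178,"offset":[0,0,0],"gripper":0.0854}
    - {"spin":-0.178,"offset":[0,0,0],"gripper":0.0854}
    - {"spin":-0.178,"offset":[0,0,0],"gripper":0.0854}
    - {"spin":-0.178,"offset":[0,0,0],"gripper":0.0854}
    - {"spin":-0.178,"offset":[0,0,0],"gripper":0.0854}
    - {"spin":-0.178,"offset":[0,0,0],"gripper":0.0854}
    - {"spin":-0.18,"offset":[0,0,0],"gripper":0.0854}
  grip_force: 40

```text
time: 1.08
position: [153.9, -605.6, 231.0]
tool_rot: [0.0, -0.683, 0.731, 0.0]
force: [-0.1, 0.2, -0.3]
opening: 1.002
gripper_force: 0.0
```

```bash
cat > d.py <<'E'
# usage: d.py x y z -> tool offsets from measured pose
import sys; from h import *; from scipy.spatial.transform import Rotation
s=robot.sense(); R=Rotation.from_quat(np.roll(s["tool_rot"],-1))
y=R.as_matrix()[:,1]
print("t",s["time"],"pos",s["position"].round(1),"yaw_y",np.degrees(np.arctan2(y[1],y[0])).round(2),"F",s["force"].round(2),"open",round(s["opening"],3),"j",s["joints"].round(2))
if len(sys.argv)>3: print("tool d",R.inv().apply(np.array(list(map(float,sys.argv[1:4])))-s["position"]).round(1))
E
python3 d.py 445.8 -333 200
python3 -c "
import numpy as np
P=np.load('side0.npy')
for v in range(50,140,10): print(v,P[v,455].round(0),P[v,470].round(0))"
```

```text
t 1.075 pos [ 153.9 -605.6  231. ] yaw_y 176.1 F [-0.06  0.22 -0.34] open 1.002 j [-1.06  0.38  0.01 -0.   -1.19  1.  ]
tool d [-291.8 -272.7   31.1]
50 [  195. -2100.  -431.] [ 275. -839.  146.]
60 [  186. -2093.  -483.] [ 270. -836.  117.]
70 [ 316. -759.  121.] [ 273. -766.  121.]
80 [ 315. -715.  114.] [ 274. -720.  114.]
90 [ 310. -713.   85.] [ 268. -723.   82.]
100 [nan nan nan] [ 274. -641.   97.]
110 [ 313. -598.   88.] [ 253. -740.   10.]
120 [ 309. -595.   60.] [ 253. -702.   -1.]
130 [ 303. -595.   29.] [ 256. -642.    3.]
```

carry_out:
  deltas:
    - {"spin":0,"offset":[-0.0417,-0.039,0.0044],"gripper":0.0854}
    - {"spin":0,"offset":[-0.0417,-0.039,0.0044],"gripper":0.0854}
    - {"spin":0,"offset":[-0.0417,-0.039,0.0044],"gripper":0.0854}
    - {"spin":0,"offset":[-0.0417,-0.039,0.0044],"gripper":0.0854}
    - {"spin":0,"offset":[-0.0417,-0.039,0.0044],"gripper":0.0854}
    - {"spin":0,"offset":[-0.0417,-0.039,0.0044],"gripper":0.0854}
    - {"spin":0,"offset":[-0.0417,-0.039,0.0044],"gripper":0.0854}
    - {"spin":0,"offset":[0,0,0.04],"gripper":0.0854}
    - {"spin":0,"offset":[0,0,0.04],"gripper":0.0854}
    - {"spin":0,"offset":[0,0,0],"gripper":0.0854}

```text
time: 2.33
position: [445.6, -333.6, 117.5]
tool_rot: [-0.002, -0.68, 0.733, 0.004]
force: [-0.2, 0.4, 0.8]
opening: 0.999
gripper_force: 0.0
```

```bash
python3 d.py 445.8 -333 28; python3 -c "
from h import *
im=get_image('side'); cv2.imwrite('pics/s1.png',cv2.resize(im['img'][90:290,260:520,::-1],None,fx=3,fy=3))"
```

```text
t 2.325 pos [ 445.6 -333.6  117.5] yaw_y 175.76 F [-0.2   0.45  0.8 ] open 0.999 j [-0.35  0.38 -0.31 -0.   -0.89  0.28]
tool d [-0.4 -0.8 89.5]
```

View pics/s1.png

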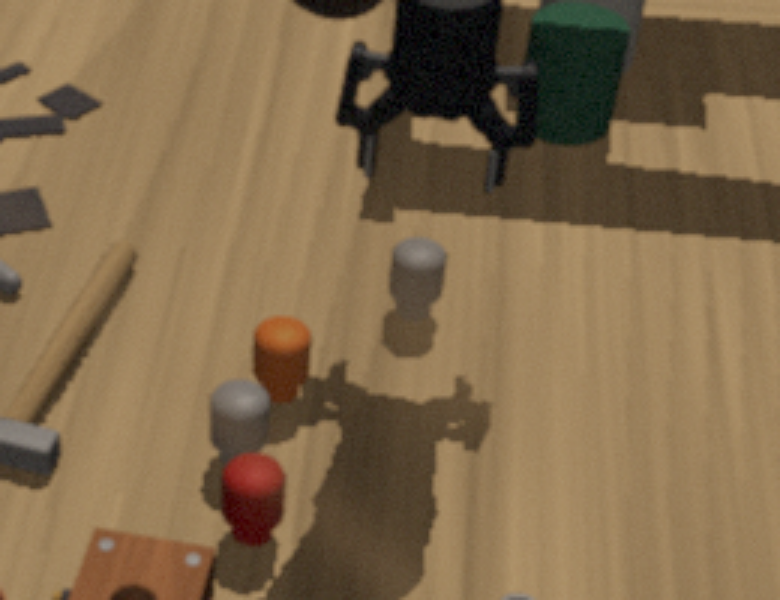

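The side crop shows the open fingers (about (365,165) and (495,175)) straddling the column above the far grey head at (417,275). I'll descend and grip.

carry_out:
  deltas:
    - {"spin":0,"offset":[0,-0.0005,0.045],"gripper":0.0854}
    - {"spin":0,"offset":[0,0,0.0445],"gripper":0.0854}
    - {"spin":0,"offset":[0,0,0],"gripper":0.0854}

```text
time: 2.75
position: [447.2, -334.8, 30.1]
tool_rot: [-0.001, -0.68, 0.733, 0.002]
force: [-0.3, -0.1, 0.8]
opening: 1.001
gripper_force: 0.0
```

```bash
python3 d.py 445.8 -333 28
```

```text
t 2.75 pos [ 447.2 -334.8   30.1] yaw_y 175.73 F [-0.28 -0.14  0.85] open 1.001 j [-0.35  0.5  -0.39  0.   -0.68  0.28]
tool d [-1.7  1.5  2.1]
```

carry_out:
  deltas:
    - {"spin":0,"offset":[0,0,0],"gripper":0.05}
    - {"spin":0,"offset":[0,0,0],"gripper":0.044}
    - {"spin":0,"offset":[0,0,0],"gripper":0.035}
    - {"spin":0,"offset":[0,0,0],"gripper":0.03}
    - {"spin":0,"offset":[0,0,0],"gripper":0.03}
    - {"spin":0,"offset":[0,0,0],"gripper":0.03}
  grip_force: 40

```text
time: 3.5
position: [448.7, -335.4, 33.5]
tool_rot: [0.0, -0.681, 0.733, -0.001]
force: [-2.7, 1.1, 7.5]
opening: 0.503
gripper_force: 39.4
```

carry_out:
  deltas:
    - {"spin":0,"offset":[0,0,-0.02],"gripper":0.03}
    - {"spin":0,"offset":[0,0,-0.03],"gripper":0.03}
    - {"spin":0,"offset":[0,0,-0.03],"gripper":0.03}
    - {"spin":0,"offset":[0,0,0],"gripper":0.03}
    - {"spin":0,"offset":[0,0,0],"gripper":0.03}
    - {"spin":0,"offset":[0,0,0],"gripper":0.03}

```text
time: 4.25
position: [447.2, -334.3, 109.3]
tool_rot: [-0.001, -0.68, 0.733, 0.002]
force: [0.2, 0.0, -3.5]
opening: 0.502
gripper_force: 41.6
```

```bash
cat > w.py <<'E'
from h import *
F=[]
for i in range(4):
    s=robot.sense(); F.append(s["force"]); get_image("side")
print(np.array(F).round(2)); print(s["position"].round(1),s["opening"],s["gripper_force"])
E
python3 w.py
```

```text
[[ 0.21  0.03 -3.53]
 [-0.31  0.39 -3.48]
 [-0.05 -0.1  -4.14]
 [-0.62 -0.15 -4.07]]
[ 447.8 -334.6  109.9] 0.5003788262624146 41.63930060247765
```

The held weight is about 4 N, so this head is filled and goes in the middle pocket.

```bash
python3 d.py 617.6 137 132
```

```text
t 4.45 pos [ 447.9 -334.7  110.2] yaw_y 175.75 F [-0.9   0.45 -3.24] open 0.505 j [-0.35  0.39 -0.32 -0.   -0.86  0.28]
tool d [-483.  -134.2  -21.8]
```

carry_out:
  deltas:
    - {"spin":0,"offset":[0,0,-0.022],"gripper":0.03}
    - {"spin":0,"offset":[-0.0537,-0.0149,0],"gripper":0.03}
    - {"spin":0,"offset":[-0.0537,-0.0149,0],"gripper":0.03}
    - {"spin":0,"offset":[-0.0537,-0.0149,0],"gripper":0.03}
    - {"spin":0,"offset":[-0.0537,-0.0149,0],"gripper":0.03}
    - {"spin":0,"offset":[-0.0537,-0.0149,0],"gripper":0.03}
    - {"spin":0,"offset":[-0.0537,-0.0149,0],"gripper":0.03}
    - {"spin":0,"offset":[-0.0537,-0.0149,0],"gripper":0.03}
    - {"spin":0,"offset":[-0.0537,-0.0149,0],"gripper":0.03}
    - {"spin":0,"offset":[-0.0537,-0.0149,0],"gripper":0.03}

```text
time: 5.7
position: [618.0, 139.0, 132.5]
tool_rot: [-0.0, -0.681, 0.733, 0.0]
force: [1.1, -1.0, -4.1]
opening: 0.502
gripper_force: 41.0
```

carry_out:
  deltas:
    - {"spin":0,"offset":[0,0,0.02],"gripper":0.03}
    - {"spin":0,"offset":[0,0,0.01],"gripper":0.03}
    - {"spin":0,"offset":[0,0,0],"gripper":0.03}
    - {"spin":0,"offset":[0,0,0],"gripper":0.03}

```text
time: 6.2
position: [618.1, 136.5, 103.7]
tool_rot: [0.0, -0.68, 0.733, -0.0]
force: [0.3, 0.0, -4.1]
opening: 0.501
gripper_force: 41.2
```

```bash
python3 d.py 617.6 137.2 90; python3 - <<'E'
from h import *
im=get_image('side'); P=cloud(im); np.save('sh.npy',P); cv2.imwrite('sh.png',im['img'][:,:,::-1])
cv2.imwrite('pics/s2.png',cv2.resize(im['img'][220:420,180:400,::-1],None,fx=3,fy=3,interpolation=2))
E
```

```text
t 6.2 pos [618.1 136.5 103.7] yaw_y 175.71 F [ 0.33  0.   -4.12] open 0.501 j [ 0.47  0.51 -0.14  0.   -0.93 -0.55]
tool d [-0.6  0.6 13.7]
```

View pics/s2.png

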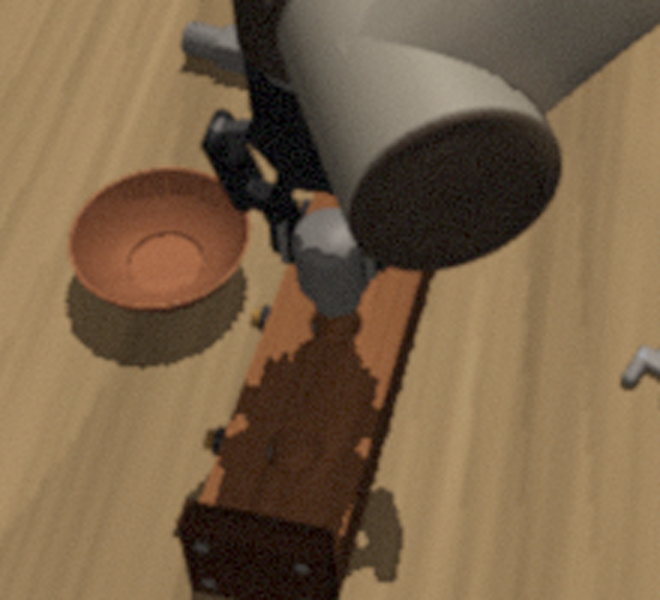

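The side crop shows the held head at (330,255), just above the middle pocket at (335,328). I'll fit its axis from the side depth and compare it with the hole position from the same camera.

```bash
python3 - <<'E'
from h import *
from scipy.optimize import least_squares
P=np.load('sh.npy'); img=cv2.imread('sh.png'); hsv=cv2.cvtColor(img,cv2.COLOR_BGR2HSV)
w=np.zeros((480,640),bool); w[285:327,272:308]=1
m=w&(hsv[...,1]<60)&(np.hypot(P[...,0]-617,P[...,1]-138)<32)
Q=P[m]; print(len(Q),np.percentile(Q[:,2],[2,50,98]).round(1))
for lo,hi in((92,128),(95,125)):
    b=Q[(Q[:,2]>lo)&(Q[:,2]<hi)]
    r=least_squares(lambda c:np.hypot(b[:,0]-c[0],b[:,1]-c[1])-22,[617,138],loss="soft_l1"); print(r.x.round(1),len(b),np.sqrt(np.mean(r.fun**2)).round(2))
    print(b[:,:2].min(0),b[:,:2].max(0))
E
```

```text
751 [ 77.8 129.8 145.4]
[616.8 139.2] 306 2.29
[586.45759386 141.12621061] [648.65515042 162.76434464]
[616.8 139.1] 265 2.32
[586.45759386 141.63128513] [648.65515042 162.76434464]
```

carry_out:
  deltas:
    - {"spin":0,"offset":[0.0003,-0.0004,0.01],"gripper":0.03}
    - {"spin":0,"offset":[0,0,0.008],"gripper":0.03}
    - {"spin":0,"offset":[0,0,0.003],"gripper":0.03}
    - {"spin":0,"offset":[0,0,0.002],"gripper":0.03}
    - {"spin":0,"offset":[0,0,0.002],"gripper":0.03}
    - {"spin":0,"offset":[0,0,0.002],"gripper":0.03}
    - {"spin":0,"offset":[0,0,0.002],"gripper":0.03}
    - {"spin":0,"offset":[0,0,0],"gripper":0.03}

```text
time: 7.25
position: [619.2, 136.7, 74.9]
tool_rot: [0.001, -0.681, 0.733, -0.001]
force: [2.7, -3.1, -1.1]
opening: 0.505
gripper_force: 41.5
```

```bash
python3 d.py
```

```text
t 7.25 pos [619.2 136.7  74.9] yaw_y 175.78 F [ 2.66 -3.09 -1.13] open 0.505 j [ 0.47  0.54 -0.16  0.   -0.87 -0.55]
```

carry_out:
  deltas:
    - {"spin":0,"offset":[0.001,-0.001,0],"gripper":0.03}
    - {"spin":0,"offset":[0.0003,-0.0003,0.002],"gripper":0.03}
    - {"spin":0,"offset":[0,0,0.002],"gripper":0.03}
    - {"spin":0,"offset":[0,0,0.002],"gripper":0.03}
    - {"spin":0,"offset":[0,0,0],"gripper":0.03}

```text
time: 7.88
position: [619.7, 135.7, 67.6]
tool_rot: [0.0, -0.681, 0.733, -0.0]
force: [4.0, -0.9, -5.5]
opening: 0.5
gripper_force: 40.9
```

carry_out:
  deltas:
    - {"spin":0,"offset":[0.0002,-0.0015,0],"gripper":0.03}
    - {"spin":0,"offset":[0,0,0.002],"gripper":0.03}
    - {"spin":0,"offset":[0,0,0.002],"gripper":0.03}
    - {"spin":0,"offset":[0,0,0],"gripper":0.03}

```text
time: 8.38
position: [619.8, 135.1, 63.4]
tool_rot: [-0.001, -0.68, 0.733, 0.001]
force: [-0.5, 1.1, -4.7]
opening: 0.506
gripper_force: 41.4
```

carry_out:
  deltas:
    - {"spin":0,"offset":[0,0,0.002],"gripper":0.03}
    - {"spin":0,"offset":[0,0,0.001],"gripper":0.03}
    - {"spin":0,"offset":[0,0,0],"gripper":0.03}

```text
time: 8.75
position: [620.1, 135.0, 60.4]
tool_rot: [-0.001, -0.68, 0.733, 0.0]
force: [-1.5, 0.1, -4.7]
opening: 0.502
gripper_force: 41.5
```

carry_out:
  deltas:
    - {"spin":0,"offset":[0,0,0.002],"gripper":0.03}
    - {"spin":0,"offset":[0,0,0.001],"gripper":0.03}
    - {"spin":0,"offset":[0,0,0],"gripper":0.03}

```text
time: 9.12
position: [620.9, 135.1, 57.9]
tool_rot: [0.0, -0.68, 0.733, -0.0]
force: [-0.7, 0.2, -3.8]
opening: 0.504
gripper_force: 41.5
```

carry_out:
  deltas:
    - {"spin":0,"offset":[0,0,0.002],"gripper":0.03}
    - {"spin":0,"offset":[0,0,0.001],"gripper":0.03}
    - {"spin":0,"offset":[0,0,0],"gripper":0.03}

```text
time: 9.5
position: [620.9, 135.1, 56.9]
tool_rot: [0.0, -0.681, 0.733, -0.0]
force: [-5.7, -0.7, 4.4]
opening: 0.505
gripper_force: 41.9
```

carry_out:
  deltas:
    - {"spin":0,"offset":[0,0,0.0015],"gripper":0.03}
    - {"spin":0,"offset":[0,0,0.001],"gripper":0.03}
    - {"spin":0,"offset":[0,0,0.001],"gripper":0.03}
    - {"spin":0,"offset":[0,0,0],"gripper":0.03}

```text
time: 10.0
position: [620.9, 135.1, 56.7]
tool_rot: [0.0, -0.681, 0.732, -0.001]
force: [-11.4, -1.2, 19.7]
opening: 0.503
gripper_force: 42.7
```

```bash
python3 - <<'E'
from h import *
im=get_image('side'); P=cloud(im); np.save('sh.npy',P)
cv2.imwrite('pics/s3.png',cv2.resize(im['img'][270:360,240:360,::-1],None,fx=6,fy=6,interpolation=2))
for u in (290,292,294):
  print(u,[(v,P[v,u].round(0).tolist()) for v in range(304,346,3)])
E
```

```text
290 [(304, [569.0, 328.0, 358.0]), (307, [621.0, 127.0, 90.0]), (310, [620.0, 132.0, 89.0]), (313, [619.0, 139.0, 89.0]), (316, [617.0, 147.0, 91.0]), (319, [616.0, 152.0, 90.0]), (322, [616.0, 155.0, 85.0]), (325, [616.0, 158.0, 80.0]), (328, [616.0, 160.0, 73.0]), (331, [616.0, 159.0, 63.0]), (334, [617.0, 159.0, 54.0]), (337, [617.0, 160.0, 46.0]), (340, [616.0, 166.0, 46.0]), (343, [614.0, 173.0, 46.0])]
292 [(304, [565.0, 333.0, 364.0]), (307, [565.0, 335.0, 361.0]), (310, [565.0, 335.0, 356.0]), (313, [615.0, 140.0, 92.0]), (316, [614.0, 145.0, 89.0]), (319, [613.0, 151.0, 89.0]), (322, [612.0, 157.0, 88.0]), (325, [612.0, 158.0, 81.0]), (328, [612.0, 158.0, 72.0]), (331, [612.0, 160.0, 65.0]), (334, [613.0, 159.0, 55.0]), (337, [613.0, 160.0, 47.0]), (340, [612.0, 165.0, 45.0]), (343, [611.0, 172.0, 46.0])]
294 [(304, [562.0, 336.0, 368.0]), (307, [562.0, 338.0, 366.0]), (310, [561.0, 341.0, 363.0]), (313, [561.0, 342.0, 359.0]), (316, [561.0, 343.0, 356.0]), (319, [610.0, 150.0, 88.0]), (322, [609.0, 155.0, 86.0]), (325, [609.0, 157.0, 80.0]), (328, [609.0, 157.0, 71.0]), (331, [609.0, 157.0, 62.0]), (334, [610.0, 157.0, 53.0]), (337, [610.0, 159.0, 47.0]), (340, [609.0, 166.0, 46.0]), (343, [607.0, 172.0, 47.0])]
```

View pics/s3.png

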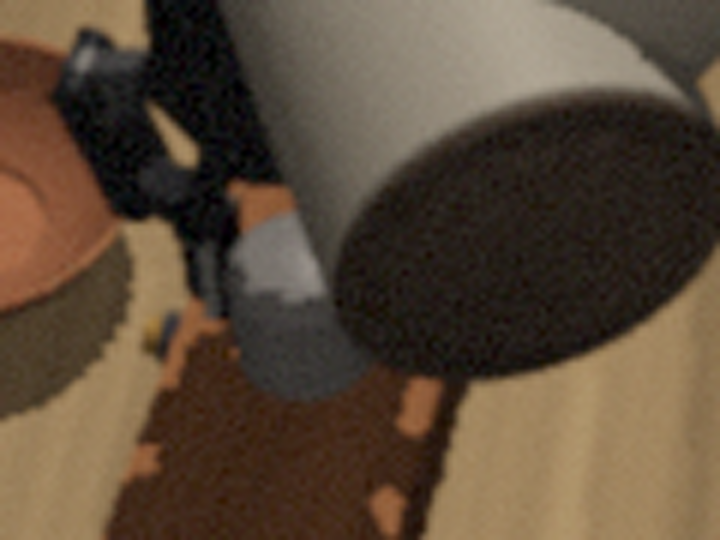

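The picture shows the head's body running straight down to the rack surface, with its dome at z≈89 and its side visible to z≈47. The shoulder is home. I'll unload, open and retreat.

carry_out:
  deltas:
    - {"spin":0,"offset":[0,0.001,-0.002],"gripper":0.03}
    - {"spin":0,"offset":[0,0.001,-0.002],"gripper":0.03}
    - {"spin":0,"offset":[0,0,0],"gripper":0.05}
    - {"spin":0,"offset":[0,0,0],"gripper":0.0854}
    - {"spin":0,"offset":[0,0,0],"gripper":0.0854}
    - {"spin":0,"offset":[0,0,0],"gripper":0.0854}
    - {"spin":0,"offset":[0,0,0],"gripper":0.0854}
    - {"spin":0,"offset":[0,0,-0.02],"gripper":0.0854}
    - {"spin":0,"offset":[0,0,-0.05],"gripper":0.0854}
    - {"spin":0,"offset":[0,0,-0.02],"gripper":0.0854}

```text
time: 11.3
position: [620.3, 135.8, 148.9]
tool_rot: [0.002, -0.681, 0.733, -0.001]
force: [-0.6, 0.5, 0.3]
opening: 0.997
gripper_force: 0.0
```

```bash
python3 d.py 566 -142 140; sleep 0
```

```text
t 11.3 pos [620.3 135.8 148.9] yaw_y 175.79 F [-0.6   0.51  0.28] open 0.997 j [ 0.47  0.46 -0.08  0.   -1.02 -0.54]
tool d [281.   33.8   8.2]
```

carry_out:
  deltas:
    - {"spin":0,"offset":[0.0564,0.0064,0],"gripper":0.0854}
    - {"spin":0,"offset":[0.0564,0.0064,0],"gripper":0.0854}
    - {"spin":0,"offset":[0.0564,0.0065,0],"gripper":0.0854}
    - {"spin":0,"offset":[0.0564,0.0065,0],"gripper":0.0854}
    - {"spin":0,"offset":[0.0564,0.0065,0],"gripper":0.0854}
    - {"spin":0,"offset":[0,0,0],"gripper":0.0854}
    - {"spin":0,"offset":[0,0,0],"gripper":0.0854}

```text
time: 12.18
position: [565.7, -143.6, 145.5]
tool_rot: [0.0, -0.68, 0.733, -0.0]
force: [0.0, 1.0, 0.4]
opening: 1.005
gripper_force: 0.0
```

```bash
python3 d.py 567 -143 30; python3 - <<'E'
from h import *
im=get_image('side'); P=cloud(im)
print([(v,P[v,285:300:4,2].round(0).tolist()) for v in range(300,342,4)])
cv2.imwrite('pics/s4.png',cv2.resize(im['img'][160:400,220:440,::-1],None,fx=2.5,fy=2.5,interpolation=2))
E
```

```text
t 12.175 pos [ 565.7 -143.6  145.5] yaw_y 175.72 F [0.03 1.01 0.44] open 1.005 j [ 0.03  0.39 -0.22 -0.   -0.97 -0.1 ]
tool d [ -0.7  -1.2 115.5]
[(300, [49.0, 45.0, 43.0, 46.0]), (304, [44.0, 48.0, 44.0, 46.0]), (308, [91.0, 87.0, 90.0, 90.0]), (312, [89.0, 93.0, 88.0, 88.0]), (316, [89.0, 90.0, 92.0, 90.0]), (320, [85.0, 88.0, 89.0, 87.0]), (324, [82.0, 85.0, 84.0, 81.0]), (328, [71.0, 69.0, 71.0, 70.0]), (332, [55.0, 61.0, 60.0, 58.0]), (336, [45.0, 48.0, 48.0, 50.0]), (340, [47.0, 45.0, 46.0, 47.0])]
```

View pics/s4.png

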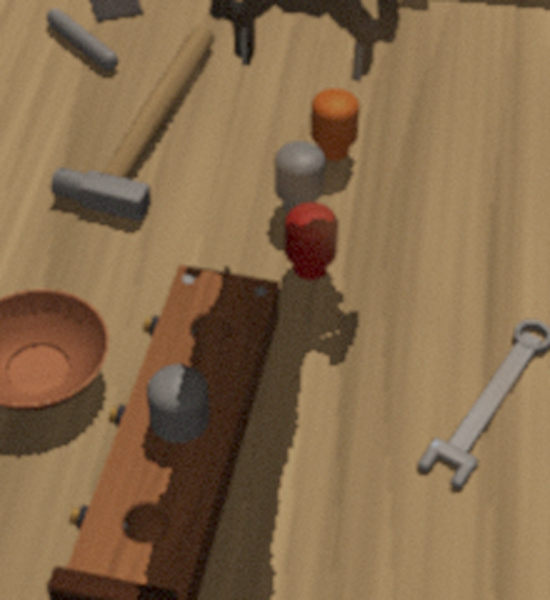

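The first head stands home in the middle pocket (picture (178,402)), and the gripper is above the grey head at (300,172). Descending.

carry_out:
  deltas:
    - {"spin":0,"offset":[-0.0005,-0.001,0.05],"gripper":0.0854}
    - {"spin":0,"offset":[0,0,0.045],"gripper":0.0854}
    - {"spin":0,"offset":[0,0,0.022],"gripper":0.0854}
    - {"spin":0,"offset":[0,0,0],"gripper":0.0854}
    - {"spin":0,"offset":[0,0,0],"gripper":0.044}
    - {"spin":0,"offset":[0,0,0],"gripper":0.035}
    - {"spin":0,"offset":[0,0,0],"gripper":0.03}
    - {"spin":0,"offset":[0,0,0],"gripper":0.03}
    - {"spin":0,"offset":[0,0,0],"gripper":0.03}
    - {"spin":0,"offset":[0,0,0],"gripper":0.03}

```text
time: 13.48
position: [566.9, -143.0, 30.1]
tool_rot: [0.0, -0.681, 0.733, -0.0]
force: [-2.6, 1.9, 5.3]
opening: 0.499
gripper_force: 40.3
```

carry_out:
  deltas:
    - {"spin":0,"offset":[0,0,-0.02],"gripper":0.03}
    - {"spin":0,"offset":[0,0,-0.03],"gripper":0.03}
    - {"spin":0,"offset":[0,0,-0.05],"gripper":0.03}
    - {"spin":0,"offset":[0,0,0],"gripper":0.03}
    - {"spin":0,"offset":[0,0,0],"gripper":0.03}
    - {"spin":0,"offset":[0,0,0],"gripper":0.03}

```text
time: 14.22
position: [564.8, -142.9, 125.9]
tool_rot: [-0.002, -0.68, 0.733, 0.002]
force: [1.6, 0.7, -5.5]
opening: 0.503
gripper_force: 44.7
```

```bash
python3 w.py; python3 d.py 613 45.5 115; python3 d.py 626.5 225 130
```

```text
[[ 1.58  0.68 -5.48]
 [-0.11  0.52 -6.38]
 [ 0.54  0.1  -6.36]
 [ 0.26 -0.05 -6.68]]
[ 566.  -143.1  126.9] 0.5001236990336207 44.74885423667729
t 14.425 pos [ 566.2 -143.1  127.3] yaw_y 175.75 F [ 0.05  0.22 -5.08] open 0.499 j [ 0.03  0.41 -0.23 -0.   -0.93 -0.1 ]
tool d [-191.5  -32.7   12.2]
t 14.425 pos [ 566.2 -143.1  127.3] yaw_y 175.75 F [ 0.05  0.22 -5.08] open 0.499 j [ 0.03  0.41 -0.23 -0.   -0.93 -0.1 ]
tool d [-371.5  -32.9   -2.8]
```

It reads about 6 N, so this one is solid and goes in the pocket next to the cheek, travelling high over the middle head.

carry_out:
  deltas:
    - {"spin":0,"offset":[0,0,-0.03],"gripper":0.03}
    - {"spin":0,"offset":[-0.053,-0.0047,0],"gripper":0.03}
    - {"spin":0,"offset":[-0.053,-0.0047,0],"gripper":0.03}
    - {"spin":0,"offset":[-0.053,-0.0047,0],"gripper":0.03}
    - {"spin":0,"offset":[-0.053,-0.0047,0],"gripper":0.03}
    - {"spin":0,"offset":[-0.053,-0.0047,0],"gripper":0.03}
    - {"spin":0,"offset":[-0.053,-0.0047,0],"gripper":0.03}
    - {"spin":0,"offset":[-0.053,-0.0047,0],"gripper":0.03}
    - {"spin":0,"offset":[0,0,0],"gripper":0.03}
    - {"spin":0,"offset":[0,0,0],"gripper":0.03}

```text
time: 15.68
position: [626.3, 224.3, 157.3]
tool_rot: [-0.001, -0.681, 0.733, 0.0]
force: [-0.2, -0.3, -6.2]
opening: 0.506
gripper_force: 43.0
```

```bash
python3 w.py; python3 d.py 626.5 225 110
```

```text
[[-0.17 -0.28 -6.18]
 [-1.1  -1.57 -5.85]
 [ 0.21 -0.42 -5.83]
 [-0.19 -0.33 -5.66]]
[626.8 223.1 158.3] 0.4988290144935562 42.9556176206097
t 15.875 pos [626.9 223.1 158.5] yaw_y 175.67 F [-0.04 -1.08 -5.92] open 0.504 j [ 0.58  0.51  0.02  0.   -1.08 -0.66]
tool d [-1.8  0.5 48.5]
```

carry_out:
  deltas:
    - {"spin":0,"offset":[-0.0012,0,0.03],"gripper":0.03}
    - {"spin":0,"offset":[0,0,0.03],"gripper":0.03}
    - {"spin":0,"offset":[0,0,0],"gripper":0.03}
    - {"spin":0,"offset":[0,0,0],"gripper":0.03}

```text
time: 16.38
position: [628.3, 225.5, 100.1]
tool_rot: [0.001, -0.68, 0.733, -0.001]
force: [0.4, 1.2, -5.3]
opening: 0.502
gripper_force: 43.0
```

```bash
python3 d.py 626.5 225 75; python3 - <<'E'
from h import *
from scipy.optimize import least_squares
im=get_image('side'); P=cloud(im); hsv=cv2.cvtColor(im['img'],cv2.COLOR_RGB2HSV)
m=(hsv[...,1]<60)&(np.abs(P[...,0]-625)<19)&(P[...,1]>225)&(P[...,1]<265)&(P[...,2]>85)&(P[...,2]<120)
b=P[m]; print(len(b))
r=least_squares(lambda c:np.hypot(b[:,0]-c[0],b[:,1]-c[1])-22,[624,227],loss="soft_l1"); print(r.x.round(1),np.sqrt(np.mean(r.fun**2)).round(2),"want 624.3 228.5")
E
```

```text
t 16.375 pos [628.3 225.5 100.1] yaw_y 175.76 F [ 0.36  1.2  -5.31] open 0.502 j [ 0.59  0.56 -0.05  0.   -0.96 -0.66]
tool d [ 0.7  1.8 25.1]
192
[627.1 227.2] 0.77 want 624.3 228.5
```

carry_out:
  deltas:
    - {"spin":0,"offset":[0,0.0016,0.008],"gripper":0.03}
    - {"spin":0,"offset":[0,0,0.008],"gripper":0.03}
    - {"spin":0,"offset":[0,0,0.004],"gripper":0.03}
    - {"spin":0,"offset":[0,0,0.003],"gripper":0.03}
    - {"spin":0,"offset":[0,0,0.003],"gripper":0.03}
    - {"spin":0,"offset":[0,0,0.001],"gripper":0.03}
    - {"spin":0,"offset":[0,0,0],"gripper":0.03}

```text
time: 17.3
position: [625.6, 225.8, 71.6]
tool_rot: [0.0, -0.68, 0.733, -0.0]
force: [-0.2, -0.9, -6.0]
opening: 0.502
gripper_force: 43.0
```

carry_out:
  deltas:
    - {"spin":0,"offset":[0,0,0.002],"gripper":0.03}
    - {"spin":0,"offset":[0,0,0.002],"gripper":0.03}
    - {"spin":0,"offset":[0,0,0],"gripper":0.03}

```text
time: 17.68
position: [625.7, 225.7, 67.4]
tool_rot: [0.0, -0.68, 0.733, -0.0]
force: [1.5, -1.2, -6.6]
opening: 0.503
gripper_force: 43.0
```

Slight +x, −y force, so I nudge that way and continue.

carry_out:
  deltas:
    - {"spin":0,"offset":[0.0005,-0.0007,0.001],"gripper":0.03}
    - {"spin":0,"offset":[0,0,0.002],"gripper":0.03}
    - {"spin":0,"offset":[0,0,0],"gripper":0.03}

```text
time: 18.05
position: [625.8, 225.1, 64.1]
tool_rot: [-0.0, -0.68, 0.733, 0.0]
force: [0.0, -0.8, -6.7]
opening: 0.503
gripper_force: 43.0
```

carry_out:
  deltas:
    - {"spin":0,"offset":[0,0,0.002],"gripper":0.03}
    - {"spin":0,"offset":[0,0,0.001],"gripper":0.03}
    - {"spin":0,"offset":[0,0,0],"gripper":0.03}

```text
time: 18.42
position: [625.6, 225.1, 61.1]
tool_rot: [-0.001, -0.68, 0.733, 0.0]
force: [-0.7, 0.7, -6.9]
opening: 0.503
gripper_force: 43.0
```

carry_out:
  deltas:
    - {"spin":0,"offset":[0,0,0.002],"gripper":0.03}
    - {"spin":0,"offset":[0,0,0.001],"gripper":0.03}
    - {"spin":0,"offset":[0,0,0],"gripper":0.03}

```text
time: 18.8
position: [625.7, 225.1, 58.0]
tool_rot: [-0.001, -0.68, 0.733, 0.0]
force: [-1.9, 0.4, -7.0]
opening: 0.5
gripper_force: 43.0
```

carry_out:
  deltas:
    - {"spin":0,"offset":[0,0,0.001],"gripper":0.03}
    - {"spin":0,"offset":[0,0,0.001],"gripper":0.03}
    - {"spin":0,"offset":[0,0,0],"gripper":0.03}

```text
time: 19.18
position: [626.4, 225.2, 56.2]
tool_rot: [0.0, -0.68, 0.733, -0.0]
force: [-1.7, -0.1, -7.9]
opening: 0.498
gripper_force: 43.0
```

```bash
cat > dome.py <<'E'
import sys; from h import *
im=get_image('side'); P=cloud(im); x,y=map(float,sys.argv[1:3])
q=P[(np.hypot(P[...,0]-x,P[...,1]-y)<20)&(P[...,2]<130)]
print("head z percentiles",np.percentile(q[:,2],[50,80,90,95]).round(1),len(q))
q=P[(np.abs(P[...,0]-x)<5)&(P[...,1]>y+8)&(P[...,1]<y+32)&(P[...,2]<130)]; q=q[np.argsort(-q[:,2])][::6]
print([(round(a[1]),round(a[2])) for a in q])
E
python3 dome.py 624.5 228
```

```text
head z percentiles [91.2 92.7 93.7 94.4] 365
[(238, 96), (241, 93), (243, 92), (242, 91), (245, 91), (241, 90), (243, 89), (247, 88), (249, 86), (247, 85), (249, 83), (249, 79), (249, 75), (247, 73), (249, 70), (249, 66), (249, 63), (248, 59), (249, 55), (247, 53), (252, 48), (247, 47), (256, 46), (254, 46), (254, 45), (255, 45), (252, 44), (258, 43)]
```

carry_out:
  deltas:
    - {"spin":0,"offset":[0,0,0.001],"gripper":0.03}
    - {"spin":0,"offset":[0,0,0.001],"gripper":0.03}
    - {"spin":0,"offset":[0,0,0],"gripper":0.03}

```text
time: 19.6
position: [626.8, 225.4, 54.8]
tool_rot: [0.001, -0.681, 0.733, -0.0]
force: [-0.0, 0.8, -6.3]
opening: 0.503
gripper_force: 43.0
```

carry_out:
  deltas:
    - {"spin":0,"offset":[0,0,0.001],"gripper":0.03}
    - {"spin":0,"offset":[0,0,0.001],"gripper":0.03}
    - {"spin":0,"offset":[0,0,0],"gripper":0.03}

```text
time: 19.98
position: [626.7, 225.4, 53.3]
tool_rot: [0.001, -0.681, 0.733, -0.0]
force: [-1.0, 0.3, -2.7]
opening: 0.5
gripper_force: 43.1
```

carry_out:
  deltas:
    - {"spin":0,"offset":[0,0,0.001],"gripper":0.03}
    - {"spin":0,"offset":[0,0,0.001],"gripper":0.03}
    - {"spin":0,"offset":[0,0,0],"gripper":0.03}

```text
time: 20.35
position: [626.9, 225.5, 53.2]
tool_rot: [0.001, -0.681, 0.732, -0.001]
force: [-3.9, -2.0, 7.0]
opening: 0.505
gripper_force: 43.9
```

```bash
python3 dome.py 624.5 228
```

```text
head z percentiles [88.4 90.  90.8 91.5] 365
[(236, 129), (236, 90), (243, 89), (240, 88), (237, 88), (239, 87), (243, 87), (248, 86), (247, 84), (250, 83), (248, 80), (248, 78), (248, 74), (249, 69), (249, 67), (249, 65), (250, 61), (248, 58), (248, 55), (248, 52), (260, 49), (251, 48), (248, 47), (255, 46), (250, 45), (247, 45), (259, 45)]
```

The head is home, with its dome at about 89 mm and a hard stop. Unload, open, retreat.

carry_out:
  deltas:
    - {"spin":0,"offset":[0,0.0005,-0.0015],"gripper":0.03}
    - {"spin":0,"offset":[0,0,0],"gripper":0.05}
    - {"spin":0,"offset":[0,0,0],"gripper":0.0854}
    - {"spin":0,"offset":[0,0,0],"gripper":0.0854}
    - {"spin":0,"offset":[0,0,0],"gripper":0.0854}
    - {"spin":0,"offset":[0,0,0],"gripper":0.0854}
    - {"spin":0,"offset":[0,0,-0.02],"gripper":0.0854}
    - {"spin":0,"offset":[0,0,-0.05],"gripper":0.0854}
    - {"spin":0,"offset":[0,0,-0.05],"gripper":0.0854}
    - {"spin":0,"offset":[0,0,-0.03],"gripper":0.0854}

```text
time: 21.65
position: [626.5, 225.6, 205.4]
tool_rot: [0.002, -0.681, 0.733, -0.001]
force: [-0.4, 0.8, -0.7]
opening: 0.997
gripper_force: 0.0
```

carry_out:
  deltas:
    - {"spin":0,"offset":[0.06,0,0],"gripper":0.0854}
    - {"spin":0,"offset":[0.06,0,0],"gripper":0.0854}
    - {"spin":0,"offset":[0.06,0,0],"gripper":0.0854}
    - {"spin":0,"offset":[0.06,0,0],"gripper":0.0854}
    - {"spin":0,"offset":[0.06,0,0],"gripper":0.0854}
    - {"spin":0,"offset":[0.06,0,0],"gripper":0.0854}
    - {"spin":0,"offset":[0,0,0],"gripper":0.0854}
    - {"spin":0,"offset":[0,0,0],"gripper":0.0854}

```text
time: 22.65
position: [598.9, -134.0, 202.0]
tool_rot: [0.0, -0.68, 0.733, 0.0]
force: [0.7, 0.9, 0.2]
opening: 0.999
gripper_force: 0.0
```

```bash
python3 d.py; python3 dome.py 624.5 228; python3 dome.py 617.5 138; python3 -c "
from h import *
im=get_image('side'); cv2.imwrite('pics/s5.png',cv2.resize(im['img'][230:430,190:400,::-1],None,fx=3,fy=3,interpolation=2))"
```

```text
t 22.65 pos [ 598.9 -134.   202. ] yaw_y 175.71 F [0.68 0.9  0.2 ] open 0.999 j [ 0.04  0.39 -0.06 -0.   -1.12 -0.12]
head z percentiles [88.2 89.7 90.4 90.9] 408
[(240, 92), (243, 90), (240, 89), (246, 88), (246, 88), (244, 87), (243, 86), (242, 85), (245, 84), (249, 83), (248, 79), (250, 76), (250, 73), (248, 69), (249, 67), (250, 64), (249, 60), (249, 57), (249, 54), (251, 50), (260, 48), (257, 47), (259, 47), (257, 46), (254, 46), (254, 45), (248, 44)]
head z percentiles [88.4 90.  90.7 91.3] 324
[(148, 92), (149, 91), (151, 89), (156, 89), (153, 88), (152, 86), (159, 85), (156, 84), (159, 83), (159, 78), (159, 74), (160, 73), (160, 67), (160, 65), (158, 61), (160, 58), (159, 55), (159, 52), (167, 48), (161, 47), (163, 47), (165, 46), (166, 45)]
```

View pics/s5.png

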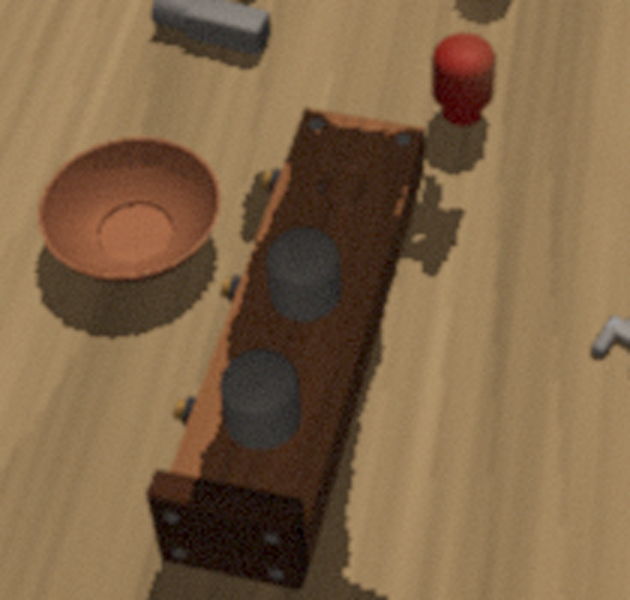

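Both heads stand upright and home in the middle pocket (303,273) and the cheek-side pocket (260,398), and the robot is clear. I'm handing in.

```bash
python3 -c "
from station import ticket
print(ticket.hand_in())"
```

```text
the job is handed in; nothing more can be done
None
```

I judged one head filled (about 4 N) and the other solid (about 6 N), pressed both fully home in the middle and cheek-side pockets, and handed in at about 23 s; the hand-in returned no verdict.

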